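Open the glass cleaner's push-and-turn safety cap

ROBOT

A 6-joint arm with a two-finger parallel gripper is mounted at the origin on a cart in front of the work surface, level with it; the furniture and walls round the work are solid. World frame = base frame: x ahead of the robot, y to its left, z up, the work surface at z = 0. Lengths are in m, angles in rad, forces in N, time in s.
With the tool pointing down it reaches from about 0.25 to 0.725 m from the base axis. Payload 4 kg.
Tool frame: the origin (TCP) lies on the centre line of the jaws, within the pads' length; the fingertips stand 11 mm ahead of it and the grasp point (between the pads) lies 8 mm behind it; z points along the fingers, x is the direction in which the jaws open and shut, and the axes are right-handed (so a half turn about z gives the same grasp; the last joint's range is limited). The gripper opens to 85 mm and grips with 20 to 120 N. Pads are 22 mm wide; open, the fingers measure 114 mm over their backs; the gripper's body (76 mm by 85 mm) begins 54 mm behind the grasp point. The pads swing forward as they close: fully open they stand 13 mm farther back than shut.
Start: joints at [1.346, 0.241, 0.005, 1.335, 0, 1.571], TCP at [0.111, 0.487, 0.242] pointing down, gripper open.
Joint ranges: [-2.72, 2.72], [-1.05, 1.87], [-1.09, 1.28], [-1.99, 2.15], [-1.42, 1.44], [-3.14, 3.14]. Speed limits (rad/s): [2.79, 2.79, 3.14, 3.14, 3.14, 3.14].

INTERFACE

Orientations are given as a unit quaternion [x, y, z, w].
In Python, from workcell import bot, viewer, order gives the robot as it stands. The module is installed in compiled form; this text tells all that it offers.
- The arm moves only by the tool send_rows, never from a script. Its argument "increments" is a list that holds one entry, the list of rows, each a list of 4 numbers: the shift along the tool's x, y, z in m, then the turn about the tool's z in degrees. A call has exactly 8 rows; each row shifts and turns the pose as measured when the row begins, along the tool's axes as they then stand; what a row does not reach is not made up. A row lasts 1/10 s, in which the tool goes at most 50 mm and 8.59 degrees, less where a joint would pass 70% of its speed; a pose out of reach is approached as far as the arm can. A call is refused whole if a number of a shift passes 0.05 or a number of a turn 8.59, either way. A call with a gripper value outside its range is refused whole. "hand" is the closure, from -1 (fully open) to 1 (shut), so that 0 is half open, set as the call begins (left out, the last holds). The fingers move at their own pace and stop on an object; the grip force is fixed at half the most. Time passes only in rows, so rows that do not move let the fingers close, or fill a call up. It gives the time, the measured TCP pose, the force and the opening at its end, in the units of the state.
- bot.get_obs(): the state, without advancing time (a new reading comes with each control period).
- viewer.camera(name): name is "side" or "top"; returns a dict with "image" (480x640x3 uint8, red, green, blue), "range_z" (480x640 float32, m along the optical axis (not along the pixel's ray), 0 where there is no reading), "camera_matrix" (3x3 intrinsics, pixels), "eye" and "rotation" of the camera in the world. Camera axes: x right, y down, z forward; pixel columns grow to the right and rows downward; lengths in m; the calibration is good to about 2 mm. A picture is of the moment at which its call begins.
- order.job_done(): hands the job in, once; it reports no verdict.
The state is a dict: "clock": time; "joint_pos": joint angles; "joint_vel": joint speeds; "tau": joint torques, N m; "eef_pos": TCP position; "tool_rot": TCP orientation; "ft_force": force on the tool from outside, world axes, zero at the start; "ft_torque": the same for the moment, N m; "grip_width": finger opening in m.
Only numpy, scipy, OpenCV 4.12 (cv2) and the standard library are available. Lean on these libraries where they do the work, as an engineer would, in place of code of your own. Each camera call takes 0.05 s, during which the arm holds its last target.

TASK

The bar glasses are going to be washed: open the bottle of glass cleaner. First take off the measuring cup that is turned upside down over its safety cap and stand it, still upside down, on the worktop beside the bottle; then press the cap down, twist it counter-clockwise while it is pressed until it is free, and lift it off. Finish with the cap still in the gripper, held still and level a few centimetres clear above the mouth of the bottle, which stays standing where it was, and leave everything else on the worktop alone.

Things in the scene. Friction and masses are not known exactly. Their poses are not given: they have to be found in the camera images.
- bottle: plain grey plastic bottle with blank paper label, round, loose, 0.6 to 0.9 kg (sizes in mm): 80 diameter up to z 94, shoulder sloping in to 43 diameter at z 120, collar of 46 diameter at z 132. Origin: centre of its underside, z up. It stands left or right in the front row (the jigger has the other place), turned any way; two lugs on its neck lie along its +x and -x
- bottle_mouth (a point): centre of the open mouth at the top of the bottle's neck (27 mm diameter, at z 156.5 mm of the bottle, inside the cap until that is lifted off); the cap must be lifted by more than 20 mm before it clears the neck
- cap: white ribbed push-and-turn cap, a cylinder of 48 mm diameter, 31 mm high, 40 g. Origin: centre of its underside, z up; seated this lies at z 138 mm of the bottle, 1 mm of play, x axes of cap and bottle within 8 degrees. Unpressed it neither turns nor lifts (the bottle comes along). Pressed by 4 to 6 mm it turns counter-clockwise seen from above (positive about z), not clockwise
- cap_top (a point): centre of the cap's top face with raised arrows, at z 169 mm of the bottle, under the cup. Pressed down, the cap sinks 6 mm to a hard stop against a spring (about 3 N to start it, 8 N at the stop; grip firmly). Turned by 45 to 130 degrees (best 75 to 80) it is free and lifts straight off; past 45 degrees it need not be pressed. Pressing also keeps the bottle from turning along
- cup: white plastic measuring cup, loose, upside down over the cap and hiding it: 40 mm high, 54 diameter at its closed end (on top), 59 at its rim (below), 25 g. It rests on the cap's top, rim at z 132 mm of the bottle, 3 mm of play round the cap; lift it straight up by over 45 mm to clear. Origin: centre of the rim's plane (lowest), z up; z = 0 when stood on the worktop
- jigger: double-ended steel measure, waisted, 44 mm wide and 88 mm high, standing; a bystander in the front row with the bottle, in the other of two places, left or right. Origin: centre of its foot, z up
- bar_spoon: twisted steel bar spoon, 256 mm long, 24 wide, 10 high, lying flat to the right; a bystander. Origin: middle of its underside, its length along its y axis
- bottle_opener: flat bar opener with a blue grip, 154 x 45 x 11 mm, lying flat behind the front row; a bystander. Origin: middle of its underside, its length along its y axis
- wine_stopper: steel ball-shaped wine stopper, 37 mm wide, 73 mm high, standing behind the front row; a bystander. Origin: centre of its foot
- tumbler_2: stemless pale green glass tumbler, 84 mm wide, 106 mm high, standing on two slate coasters on the left; a bystander. Origin: centre of its foot
There are look-alikes about, which are no part of the job. Leave any pink or purple look-alike of the cup alone.

How it is judged:
By the outcome, as a careful person would: the job done as asked, in the order asked, and still so for the second after the job is handed in, while the arm keeps its last pose, push and grip.
It also fails if it takes over 48 s, if anything falls off the work surface, if the arm or the gripper's body presses on something with over 40 N, if the wrist force passes 120 N, or if a joint passes its speed limit or range.

## Working session

There is one attempt and no reset: what is moved stays moved. The work goes in short steps, Python scripts to look and compute and a tool call to move; the robot and the scene stay as the last step left them, time stands still between calls to the robot, and variables do not carry over. Pictures are saved under pics/ and viewed, and the job is handed in when it is done.

Besides the shell and the picture viewer there is one more tool, called after "Emit:" as a command line: name --argument value ..., lists and objects as JSON in quotes. send_rows: Moves the arm, as the interface text tells. Its arguments: {"type":"object","properties":{"increments":{"type":"array","items":{"type":"array","items":{"type":"array","items":{"type":"number"}}}},"hand":{"type":"number"}},"required":["increments"]}

```bash
mkdir -p pics; cat > h.py <<'E'
import numpy as np, cv2
from workcell import bot, viewer, order
def cam(n,fn=None):
    c=viewer.camera(n)
    if fn: cv2.imwrite('pics/'+fn,c['image'][:,:,::-1])
    return c
def pts(c):
    K=np.array(c['camera_matrix']);R=np.array(c['rotation']);e=np.array(c['eye'])
    z=c['range_z'];v,u=np.mgrid[0:480,0:640]
    P=np.stack([(u-K[0,2])/K[0,0]*z,(v-K[1,2])/K[1,1]*z,z],-1)
    return P@R.T+e
def plane(c,u,v,h):
    K=np.array(c['camera_matrix']);R=np.array(c['rotation']);e=np.array(c['eye'])
    d=R@np.array([(u-K[0,2])/K[0,0],(v-K[1,2])/K[1,1],1]);t=(h-e[2])/d[2]
    return e+t*d
E
python3 - <<'E'
from h import *
o=bot.get_obs()
for k in o: print(k,np.round(o[k],4))
for n in('top','side'):
    c=cam(n,n+'0.png');print(n,c['eye'],np.round(c['rotation'],3).tolist(),np.array(c['camera_matrix']).tolist())
    np.savez(n+'0.npz',**c)
E
```

```text
clock 0.0
joint_pos [1.346  0.2414 0.0037 1.3352 0.     1.5708]
joint_vel [ 0.     -0.0019  0.0001 -0.0005 -0.0007  0.0002]
tau [-5.00000e-04 -3.72325e+01  2.52404e+01  1.71000e-02  0.00000e+00
 -0.00000e+00]
eef_pos [0.1113 0.4868 0.2414]
tool_rot [ 7.820e-01  6.233e-01 -8.000e-04  6.000e-04]
ft_force [-0.076  -1.1506 -0.4471]
ft_torque [0.0086 0.0113 0.025 ]
grip_width 0.0852
top [-0.13982661  0.30273618  1.50111442] [-0.546, 0.805, -0.194, 0.126] [[555.4848669393986, 0.0, 325.099134101791], [0.0, 555.4848669393986, 237.18710798602126], [0.0, 0.0, 1.0]]
side [-0.18274198 -0.6342848   0.60122922] [0.78, -0.341, 0.203, -0.483] [[440.77553127982304, 0.0, 318.1989362741914], [0.0, 440.77553127982304, 238.00312818689687], [0.0, 0.0, 1.0]]
```

```bash
sed -i "s/R=np.array(c\['rotation'\])/R=Rot.from_quat(c['rotation']).as_matrix()/; 1a from scipy.spatial.transform import Rotation as Rot" h.py
python3 - <<'E'
from h import *
for n in('top','side'):
    c=dict(np.load(n+'0.npz'));P=pts(c);print(Rot.from_quat(c['rotation']).as_matrix().round(2).tolist())
    print([P[v,u].round(3).tolist() for v,u in((240,320),(400,320),(300,200),(300,500))])
E
```

```text
[[-0.37, -0.83, 0.42], [-0.93, 0.33, -0.17], [0.01, -0.45, -0.89]]
[[0.555, 0.029, -0.0], [-0.001, 0.248, 0.687], [0.503, 0.418, -0.001], [0.29, -0.599, -0.479]]
[[0.68, -0.34, 0.65], [-0.73, -0.3, 0.62], [-0.01, -0.89, -0.45]]
[[0.676, 0.175, -0.0], [0.295, -0.179, -0.105], [0.262, 0.185, -0.009], [0.687, -0.366, 0.028]]
```

View pics/top0.png

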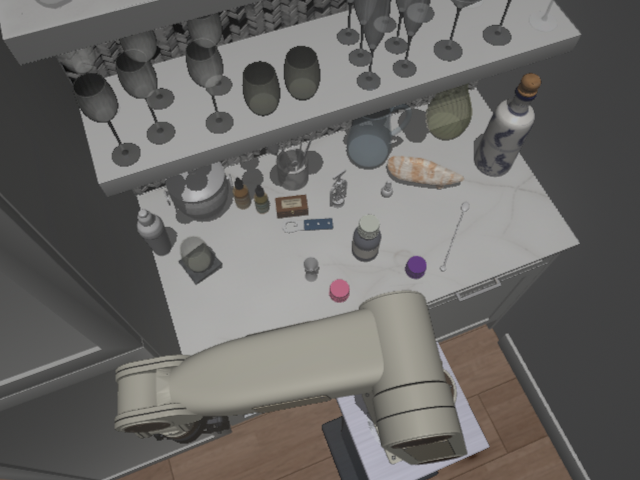

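View pics/side0.png

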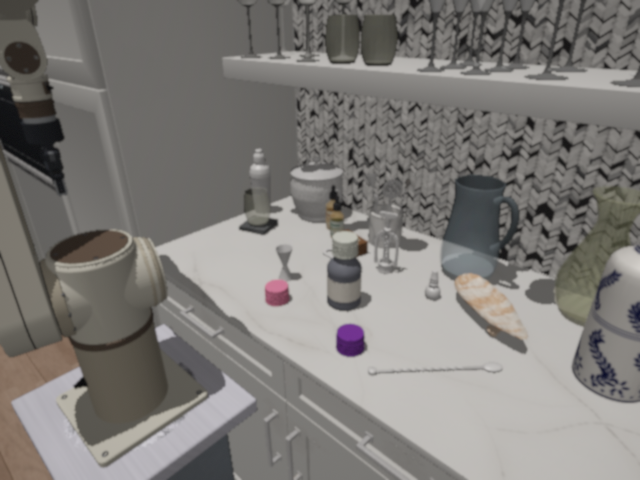

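```bash

python3 - <<'E'
from h import *
for n,(u0,u1,v0,v1) in dict(top=(345,395,205,270),side=(315,375,222,315)).items():
    c=dict(np.load(n+'0.npz'));P=pts(c)
    s=P[v0:v1,u0:u1].reshape(-1,3)
    s=s[(s[:,2]>.02)&(s[:,0]<.6)]
    for a,b in((.02,.09),(.135,.165),(.165,.169),(.169,.18)):
        q=s[(s[:,2]>a)&(s[:,2]<b)]
        if len(q): print(n,a,len(q),q.mean(0).round(4),q.min(0).round(3),q.max(0).round(3))
        if len(q)>10 and b<.166:
            A=np.c_[2*q[:,:2],np.ones(len(q))];x=np.linalg.lstsq(A,(q[:,:2]**2).sum(1),rcond=None)[0]
            print('  circ',x[:2],np.sqrt(x[2]+x[:2]@x[:2]))
# objects
c=dict(np.load('top0.npz'));P=pts(c)
for nm,(u,v) in dict(jig=(311,268),pink=(340,288),purp=(416,265),stop=(387,187),opener=(318,224),spoon1=(443,269),spoon2=(464,207),x=(400,258),x2=(338,190)).items(): print(nm,P[v,u].round(3))
im=cv2.resize(c['image'][190:320,280:480],None,fx=4,fy=4,interpolation=cv2.INTER_CUBIC);cv2.imwrite('pics/topz.png',im[:,:,::-1])
c=dict(np.load('side0.npz'))
im=cv2.resize(c['image'][210:360,240:420],None,fx=4,fy=4,interpolation=cv2.INTER_CUBIC);cv2.imwrite('pics/sidez.png',im[:,:,::-1])
E
```

```text
top 0.02 268 [ 0.4481 -0.0667  0.0546] [ 0.432 -0.115  0.02 ] [ 0.492 -0.043  0.09 ]
  circ [ 0.47395131 -0.08311373] 0.038666137584518825
top 0.135 124 [ 0.459  -0.074   0.1519] [ 0.444 -0.109  0.135] [ 0.498 -0.054  0.165]
  circ [ 0.47161759 -0.08225634] 0.02470416166063679
top 0.165 73 [ 0.4705 -0.085   0.1675] [ 0.446 -0.109  0.165] [ 0.498 -0.056  0.169]
top 0.169 213 [ 0.4742 -0.0829  0.1719] [ 0.446 -0.109  0.169] [ 0.501 -0.056  0.178]
side 0.02 886 [ 0.4543 -0.1052  0.0555] [ 0.437 -0.127  0.02 ] [ 0.502 -0.059  0.09 ]
  circ [ 0.47798264 -0.08583534] 0.03873617936355672
side 0.135 323 [ 0.4617 -0.0998  0.15  ] [ 0.448 -0.116  0.135] [ 0.495 -0.064  0.165]
  circ [ 0.47827803 -0.08639725] 0.02756913127041977
side 0.165 47 [ 0.4619 -0.1004  0.1672] [ 0.449 -0.115  0.165] [ 0.488 -0.073  0.169]
side 0.169 235 [ 0.4765 -0.088   0.1712] [ 0.449 -0.114  0.169] [ 0.504 -0.061  0.173]
jig [0.46  0.094 0.045]
pink [0.376 0.039 0.037]
purp [ 0.36  -0.191  0.04 ]
stop [ 0.627 -0.221  0.046]
opener [0.605 0.016 0.006]
spoon1 [ 0.33  -0.27   0.009]
spoon2 [ 0.493 -0.427  0.008]
x [ 0.411 -0.17   0.001]
x2 [ 0.65  -0.066  0.086]
```

View pics/topz.png

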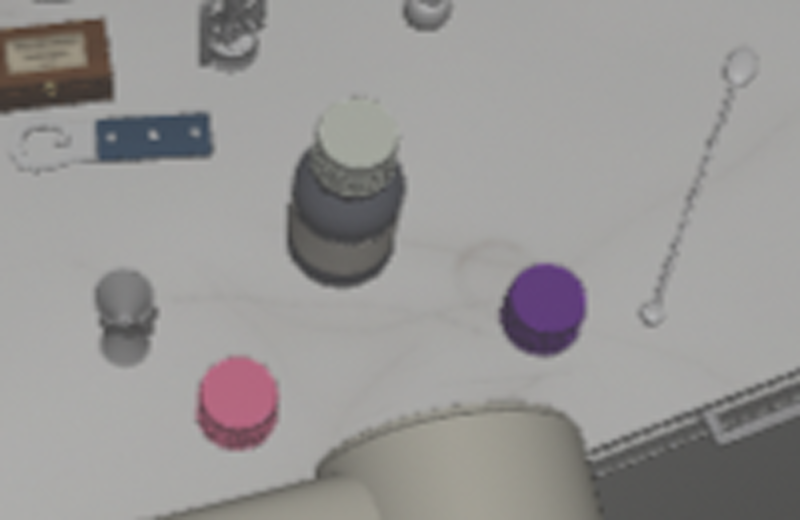

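View pics/sidez.png

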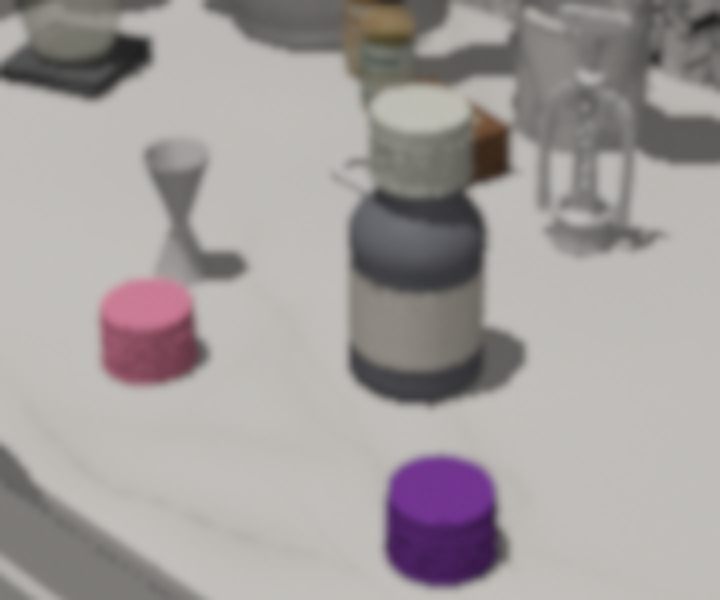

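```bash
cat >> h.py <<'E'
def st():
    o=bot.get_obs();R=Rot.from_quat(o['tool_rot']).as_matrix()
    print('t',round(o['clock'],2),'p',np.round(o['eef_pos'],4),'yaw',np.degrees(np.arctan2(R[1,0],R[0,0])).round(1),'tz',R[:,2].round(3),'q',np.round(o['joint_pos'],2),'f',np.round(o['ft_force'],1),'m',np.round(o['ft_torque'],2),'w',round(o['grip_width'],4))
    return o,R
def plan(tgt,dyaw=0,n=8):
    o,R=st();d=np.array(tgt)-o['eef_pos'];step=d/n
    for i in range(n):
        print((R.T@step).round(4).tolist(),round(-dyaw/n,2))
        R=R@Rot.from_euler('z',-dyaw/n,degrees=True).as_matrix()
E
python3 -c "
from h import *
plan([.475,-.084,.245],0,15)"
```

```text
t 0.1 p [0.1113 0.4869 0.2415] yaw 77.1 tz [-0.    -0.002 -1.   ] q [ 1.35  0.24  0.    1.34 -0.    1.57] f [-0.2  0.3  0.9] m [-0.05  0.03  0.04] w 0.0853
[-0.0317, 0.0321, -0.0002] 0.0
[-0.0317, 0.0321, -0.0002] 0.0
[-0.0317, 0.0321, -0.0002] 0.0
[-0.0317, 0.0321, -0.0002] 0.0
[-0.0317, 0.0321, -0.0002] 0.0
[-0.0317, 0.0321, -0.0002] 0.0
[-0.0317, 0.0321, -0.0002] 0.0
[-0.0317, 0.0321, -0.0002] 0.0
[-0.0317, 0.0321, -0.0002] 0.0
[-0.0317, 0.0321, -0.0002] 0.0
[-0.0317, 0.0321, -0.0002] 0.0
[-0.0317, 0.0321, -0.0002] 0.0
[-0.0317, 0.0321, -0.0002] 0.0
[-0.0317, 0.0321, -0.0002] 0.0
[-0.0317, 0.0321, -0.0002] 0.0
```

Emit:
send_rows --increments '[[[-0.03,0.03,0,0],[-0.034,0.034,0,0],[-0.034,0.034,0,0],[-0.034,0.034,0,0],[-0.034,0.034,0,0],[-0.034,0.034,0,0],[-0.034,0.034,0,0],[-0.034,0.034,0,0]]]' --hand -1

```text
clock: 0.9
eef_pos: [0.3165, 0.1594, 0.2382]
tool_rot: [0.777, 0.629, -0.002, 0.001]
ft_force: [1.9, 0.7, -0.4]
grip_width: 0.0853
```

```bash
python3 -c "
from h import *
plan([.475,-.084,.245],-77,8)"
```

```text
t 0.9 p [0.3165 0.1594 0.2382] yaw 78.0 tz [-0.002 -0.005 -1.   ] q [ 0.47 -0.05 -0.33  1.29 -0.    0.68] f [ 1.9  0.7 -0.4] m [ 0.03 -0.07  0.01] w 0.0853
[-0.0256, 0.0257, -0.0007] 9.62
[-0.021, 0.0296, -0.0007] 9.62
[-0.0157, 0.0327, -0.0007] 9.62
[-0.01, 0.0349, -0.0007] 9.62
[-0.0041, 0.0361, -0.0007] 9.62
[0.002, 0.0362, -0.0007] 9.62
[0.0081, 0.0354, -0.0007] 9.62
[0.0139, 0.0336, -0.0007] 9.62
```

Emit:
send_rows --increments '[[[-0.0256,0.0257,-0.001,8.5],[-0.0215,0.029,-0.001,8.5],[-0.017,0.032,-0.001,8.5],[-0.012,0.034,-0.001,8.5],[-0.007,0.0356,-0.001,8.5],[-0.001,0.0363,-0.001,8.5],[0.004,0.036,-0.001,8.5],[0.0095,0.035,-0.001,8.5]]]'

```text
clock: 1.7
eef_pos: [0.4755, -0.0984, 0.2451]
tool_rot: [0.997, 0.078, -0.003, 0.002]
ft_force: [1.0, 1.0, 0.6]
grip_width: 0.0855
```

```bash
python3 -c "
from h import *
plan([.4755,-.0845,.21],-10,4)
c=cam('top','top1.png')
c=cam('side','side1.png')
"
```

```text
t 1.7 p [ 0.4755 -0.0984  0.2451] yaw 8.9 tz [-0.005 -0.004 -1.   ] q [-0.2   0.21 -0.02  1.34 -0.01  1.21] f [1.  1.  0.6] m [ 0.07 -0.07  0.01] w 0.0855
[0.0006, -0.0035, 0.0088] 2.5
[0.0004, -0.0035, 0.0088] 2.5
[0.0003, -0.0035, 0.0088] 2.5
[0.0001, -0.0035, 0.0088] 2.5
```

View pics/side1.png

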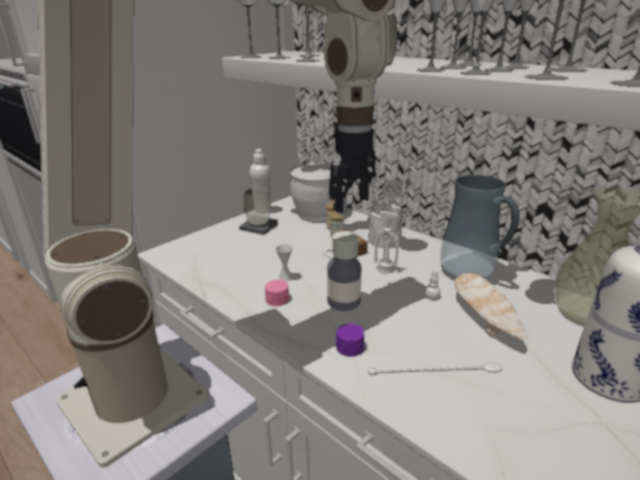

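View pics/top1.png

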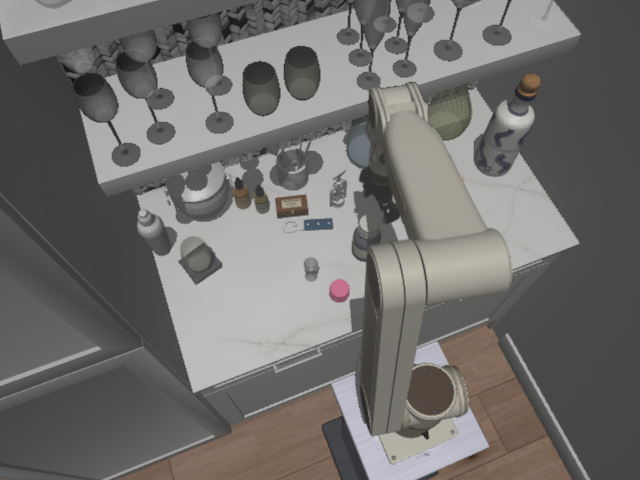

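Emit:
send_rows --increments '[[[0.001,-0.0035,0.006,2.5],[0.0005,-0.0035,0.006,2.5],[0,-0.0035,0.006,2.5],[0,-0.0035,0.006,1.5],[0,0,0.006,0],[0,0,0.003,0],[0,0,0,0],[0,0,0,0]]]'

```text
clock: 2.6
eef_pos: [0.4731, -0.0838, 0.2073]
tool_rot: [1.0, 0.0, -0.007, 0.001]
ft_force: [-0.2, 0.3, -0.3]
grip_width: 0.0853
```

```bash
python3 -c "
from h import *
plan([.4755,-.0845,.152],0,7)
"
```

```text
t 2.6 p [ 0.4731 -0.0838  0.2073] yaw 0.0 tz [-0.013 -0.002 -1.   ] q [-0.17  0.23 -0.1   1.25 -0.    1.4 ] f [-0.2  0.3 -0.3] m [-0.05  0.02 -0.01] w 0.0853
[0.0004, 0.0001, 0.0079] 0.0
[0.0004, 0.0001, 0.0079] 0.0
[0.0004, 0.0001, 0.0079] 0.0
[0.0004, 0.0001, 0.0079] 0.0
[0.0004, 0.0001, 0.0079] 0.0
[0.0004, 0.0001, 0.0079] 0.0
[0.0004, 0.0001, 0.0079] 0.0
```

Emit:
send_rows --increments '[[[0.0005,0,0.008,0],[0.0005,0,0.008,0],[0.0005,0,0.008,0],[0.0005,0,0.008,0],[0.0005,0,0.008,0],[0.0005,0,0.008,0],[0.0005,0,0.005,0],[0,0,0,0]]]'

```text
clock: 3.4
eef_pos: [0.4759, -0.0843, 0.1492]
tool_rot: [1.0, 0.0, -0.007, 0.001]
ft_force: [-1.0, 0.4, 0.5]
grip_width: 0.0853
```

```bash
python3 -c "
from h import *
plan([.4755,-.0845,.151],0,1)
c=cam('side','side2.png')
im=cv2.resize(c['image'][150:330,250:430],None,fx=3,fy=3,interpolation=cv2.INTER_CUBIC);cv2.imwrite('pics/side2z.png',im[:,:,::-1])
"
```

```text
t 3.4 p [ 0.4759 -0.0843  0.1492] yaw 0.0 tz [-0.014 -0.002 -1.   ] q [-0.17  0.28 -0.19  1.11 -0.    1.4 ] f [-1.   0.4  0.5] m [-0.    0.04  0.02] w 0.0853
[-0.0005, 0.0002, -0.0018] 0.0
```

View pics/side2z.png

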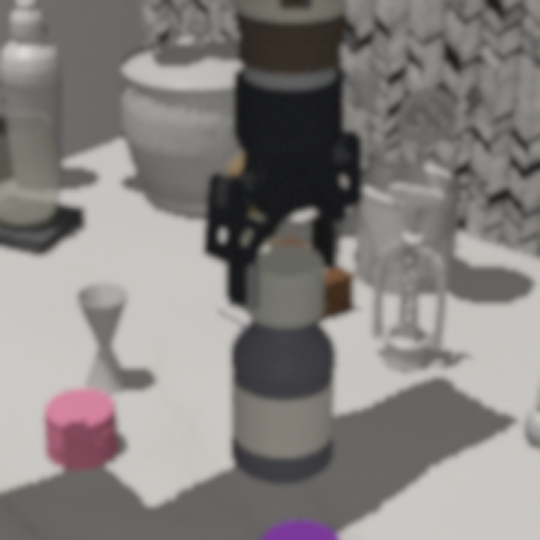

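Emit:
send_rows --increments '[[[0,0,-0.002,0],[0,0,0,0],[0,0,0,0],[0,0,0,0],[0,0,0,0],[0,0,0,0],[0,0,0,0],[0,0,0,0]]]' --hand 1

```text
clock: 4.25
eef_pos: [0.4773, -0.0845, 0.1534]
tool_rot: [1.0, 0.0, -0.005, 0.001]
ft_force: [-0.2, 0.5, -0.5]
grip_width: 0.0539
```

```bash
python3 -c "
from h import *
plan([.4755,-.0845,.151],0,1)
c=cam('side','side3.png')
im=cv2.resize(c['image'][150:330,250:430],None,fx=3,fy=3,interpolation=cv2.INTER_CUBIC);cv2.imwrite('pics/side3z.png',im[:,:,::-1])
"
```

```text
t 4.25 p [ 0.4773 -0.0845  0.1534] yaw 0.0 tz [-0.01  -0.003 -1.   ] q [-0.17  0.28 -0.19  1.12 -0.    1.4 ] f [-0.2  0.5 -0.5] m [-0.02 -0.01  0.01] w 0.0539
[-0.0018, 0.0, 0.0024] 0.0
```

View pics/side3z.png

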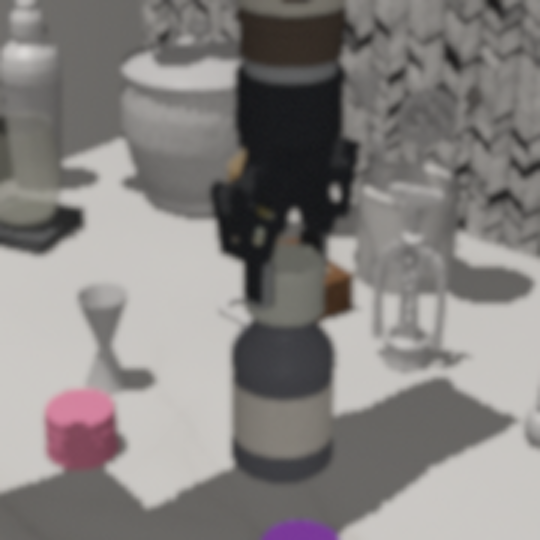

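Emit:
send_rows --increments '[[[0,0,-0.006,0],[0,0,-0.01,0],[0,0,-0.012,0],[0,0,-0.012,0],[0,0,-0.012,0],[0,0,-0.012,0],[0,0,-0.01,0],[0,0,-0.003,0]]]'

```text
clock: 5.1
eef_pos: [0.4784, -0.0843, 0.2381]
tool_rot: [1.0, 0.0, -0.004, 0.002]
ft_force: [-1.4, 0.1, -0.5]
grip_width: 0.0537
```

```bash
python3 -c "
from h import *
plan([.487,-.2,.235],0,3)
c=cam('side','side4.png');np.savez('side4.npz',**c)
im=cv2.resize(c['image'][150:330,250:430],None,fx=3,fy=3,interpolation=cv2.INTER_CUBIC);cv2.imwrite('pics/side4z.png',im[:,:,::-1])
"
```

```text
t 5.1 p [ 0.4784 -0.0843  0.2381] yaw 0.0 tz [-0.007 -0.003 -1.   ] q [-0.17  0.22 -0.03  1.32 -0.    1.4 ] f [-1.4  0.1 -0.5] m [ 0.07 -0.05  0.  ] w 0.0537
[0.0028, 0.0386, 0.0011] 0.0
[0.0028, 0.0386, 0.0011] 0.0
[0.0028, 0.0386, 0.0011] 0.0
```

View pics/side4z.png

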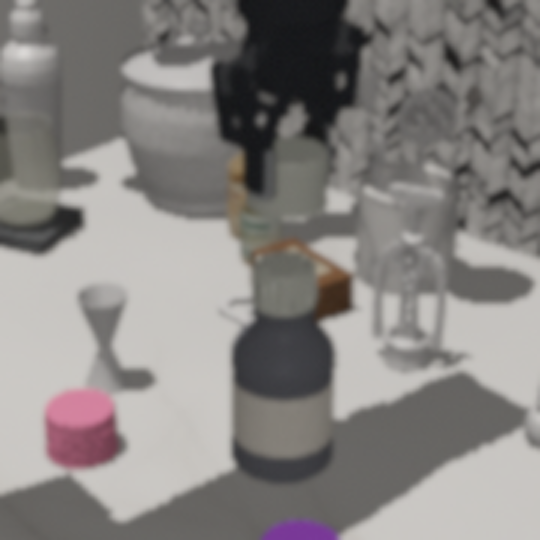

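```bash

python3 - <<'E'
from h import *
def circ(q):
    A=np.c_[2*q[:,:2],np.ones(len(q))];x=np.linalg.lstsq(A,(q[:,:2]**2).sum(1),rcond=None)[0]
    return x[:2].round(4),np.sqrt(x[2]+x[:2]@x[:2]).round(4)
c=dict(np.load('side4.npz'));P=pts(c);im=c['image'].astype(int)
def sel(u0,u1,v0,v1,z0,z1):
    s=P[v0:v1,u0:u1].reshape(-1,3);k=im[v0:v1,u0:u1].reshape(-1,3)
    m=(s[:,2]>z0)&(s[:,2]<z1)&(k.min(1)>80)&(s[:,0]<.52)
    return s[m]
q=sel(332,359,233,258,.14,.162);print('cap side',len(q),circ(q),q.mean(0))
q=sel(332,359,233,258,.1655,.18);print('cap top',len(q),q.mean(0),q.min(0),q.max(0))
q=sel(338,362,195,224,.2,.26);print('cup',len(q),circ(q),q.min(0),q.max(0))
q=sel(325,365,260,300,.03,.09);print('bot',len(q),circ(q))
E
```

```text
cap side 191 (array([ 0.4776, -0.086 ]), np.float64(0.0229)) [ 0.46382835 -0.0972288   0.1511016 ]
cap top 178 [ 0.4752336  -0.08818091  0.16798797] [ 0.45422764 -0.10939923  0.16550476] [ 0.50019412 -0.0653156   0.17019414]
cup 509 (array([ 0.4764, -0.0921]), np.float64(0.0218)) [ 0.44478814 -0.11652647  0.21606418] [ 0.51511149 -0.06817215  0.25884607]
bot 624 (array([ 0.4778, -0.0858]), np.float64(0.0388))
```

Emit:
send_rows --increments '[[[0.001,0.012,0,0],[0.001,0.018,0,0],[0.001,0.018,0,0],[0.001,0.018,0,0],[0.001,0.018,0,0],[0.001,0.018,0,0],[0.001,0.01,0,0],[0,0.003,0,0]]]'

```text
clock: 5.95
eef_pos: [0.4834, -0.2073, 0.2338]
tool_rot: [1.0, 0.001, -0.008, 0.001]
ft_force: [-1.0, -0.1, -0.9]
grip_width: 0.054
```

```bash
python3 -c "
from h import *
plan([.487,-.2,.05],0,8)
"
```

```text
t 5.95 p [ 0.4834 -0.2073  0.2338] yaw 0.1 tz [-0.015 -0.003 -1.   ] q [-0.4   0.31  0.07  1.35 -0.01  1.17] f [-1.  -0.1 -0.9] m [0.05 0.01 0.  ] w 0.054
[0.0008, -0.001, 0.023] 0.0
[0.0008, -0.001, 0.023] 0.0
[0.0008, -0.001, 0.023] 0.0
[0.0008, -0.001, 0.023] 0.0
[0.0008, -0.001, 0.023] 0.0
[0.0008, -0.001, 0.023] 0.0
[0.0008, -0.001, 0.023] 0.0
[0.0008, -0.001, 0.023] 0.0
```

Emit:
send_rows --increments '[[[0,0,0.012,0],[0,0,0.022,0],[0,0,0.025,0],[0,0,0.025,0],[0,0,0.025,0],[0,0,0.025,0],[0,0,0.02,0],[0,0,0.01,0]]]'

```text
clock: 6.75
eef_pos: [0.479, -0.2026, 0.0597]
tool_rot: [1.0, 0.003, -0.008, -0.0]
ft_force: [-0.4, 0.0, -0.7]
grip_width: 0.0542
```

```bash
python3 -c "
from h import *
plan([.487,-.2,.022],0,8)
c=cam('side','side5.png')
im=cv2.resize(c['image'][200:400,300:500],None,fx=3,fy=3,interpolation=cv2.INTER_CUBIC);cv2.imwrite('pics/side5z.png',im[:,:,::-1])
"
```

```text
t 6.75 p [ 0.479  -0.2026  0.0597] yaw 0.4 tz [-0.016  0.    -1.   ] q [-0.4   0.44 -0.21  0.93 -0.01  1.17] f [-0.4  0.  -0.7] m [-0.02  0.01  0.01] w 0.0542
[0.0011, -0.0003, 0.0047] 0.0
[0.0011, -0.0003, 0.0047] 0.0
[0.0011, -0.0003, 0.0047] 0.0
[0.0011, -0.0003, 0.0047] 0.0
[0.0011, -0.0003, 0.0047] 0.0
[0.0011, -0.0003, 0.0047] 0.0
[0.0011, -0.0003, 0.0047] 0.0
[0.0011, -0.0003, 0.0047] 0.0
```

View pics/side5z.png

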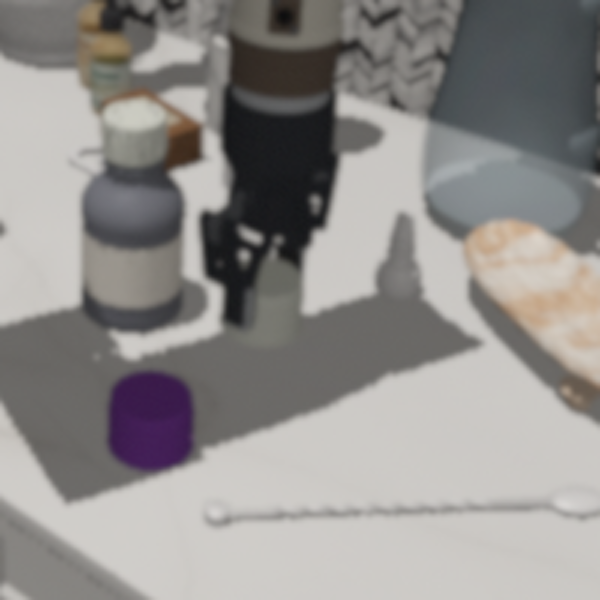

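Emit:
send_rows --increments '[[[0.0005,0,0.006,0],[0.0005,0,0.008,0],[0.0005,0,0.008,0],[0.0005,0,0.006,0],[0.0005,0,0.003,0],[0.0005,0,0.001,0],[0,0,0,0],[0,0,0,0]]]'

```text
clock: 7.6
eef_pos: [0.4833, -0.2025, 0.0264]
tool_rot: [1.0, 0.004, -0.007, 0.0]
ft_force: [-0.1, 1.0, -0.1]
grip_width: 0.0542
```

```bash
python3 -c "
from h import *
st()"
```

```text
t 7.6 p [ 0.4833 -0.2025  0.0264] yaw 0.5 tz [-0.013 -0.001 -1.   ] q [-0.39  0.49 -0.24  0.85 -0.01  1.17] f [-0.1  1.  -0.1] m [ 0.01 -0.02 -0.04] w 0.0542
```

Emit:
send_rows --increments '[[[0,0,0.001,0],[0,0,0.001,0],[0,0,0.001,0],[0,0,0.001,0],[0,0,0.001,0],[0,0,0.001,0],[0,0,0,0],[0,0,0,0]]]'

```text
clock: 8.4
eef_pos: [0.4839, -0.2029, 0.0212]
tool_rot: [1.0, 0.004, -0.006, 0.001]
ft_force: [-0.4, 0.1, -1.0]
grip_width: 0.0542
```

```bash
python3 -c "
from h import *
st()"
```

```text
t 8.4 p [ 0.4839 -0.2029  0.0212] yaw 0.4 tz [-0.011 -0.002 -1.   ] q [-0.39  0.5  -0.25  0.84 -0.01  1.17] f [-0.4  0.1 -1. ] m [ 0.04  0.01 -0.02] w 0.0542
```

Emit:
send_rows --increments '[[[0,0,0.001,0],[0,0,0.001,0],[0,0,0.001,0],[0,0,0.001,0],[0,0,0.001,0],[0,0,0,0],[0,0,0,0],[0,0,0,0]]]'

```text
clock: 9.2
eef_pos: [0.4841, -0.2029, 0.0212]
tool_rot: [1.0, 0.004, -0.004, 0.001]
ft_force: [0.3, -0.5, 0.3]
grip_width: 0.0539
```

```bash
python3 -c "
from h import *
st()"
```

```text
t 9.2 p [ 0.4841 -0.2029  0.0212] yaw 0.5 tz [-0.008 -0.003 -1.   ] q [-0.39  0.5  -0.25  0.83 -0.01  1.17] f [ 0.3 -0.5  0.3] m [ 0.03  0.03 -0.03] w 0.0539
```

Emit:
send_rows --increments '[[[0,0,0,0],[0,0,0,0],[0,0,0,0],[0,0,0,0],[0,0,0,0],[0,0,0,0],[0,0,0,0],[0,0,0,0]]]' --hand -1

```text
clock: 10.0
eef_pos: [0.4839, -0.2028, 0.0204]
tool_rot: [1.0, 0.004, -0.005, 0.001]
ft_force: [-1.0, 0.7, -0.6]
grip_width: 0.0856
```

```bash
python3 -c "
from h import *
st()"
```

```text
t 10.0 p [ 0.4839 -0.2028  0.0204] yaw 0.5 tz [-0.01  -0.002 -1.   ] q [-0.39  0.5  -0.25  0.83 -0.01  1.17] f [-1.   0.7 -0.6] m [-0.01 -0.03 -0.03] w 0.0856
```

Emit:
send_rows --increments '[[[0,0,-0.01,0],[0,0,-0.02,0],[0,0,-0.03,0],[0,0,-0.035,0],[0,0,-0.035,0],[0,0,-0.035,0],[0,0,-0.03,0],[0,0,-0.01,0]]]'

```text
clock: 10.8
eef_pos: [0.4839, -0.2015, 0.2359]
tool_rot: [1.0, 0.004, -0.006, 0.0]
ft_force: [0.0, -0.4, 0.5]
grip_width: 0.0851
```

```bash
cat >> h.py <<'E'
def circ(q):
    A=np.c_[2*q[:,:2],np.ones(len(q))];x=np.linalg.lstsq(A,(q[:,:2]**2).sum(1),rcond=None)[0]
    return x[:2].round(4),np.sqrt(x[2]+x[:2]@x[:2]).round(4)
def sel(c,u0,u1,v0,v1,z0,z1):
    P=pts(c);im=c['image'].astype(int)
    s=P[v0:v1,u0:u1].reshape(-1,3);k=im[v0:v1,u0:u1].reshape(-1,3)
    m=(s[:,2]>z0)&(s[:,2]<z1)&(k.min(1)>70)&(s[:,0]<.53)
    return s[m]
E
python3 -c "
from h import *
plan([.477,-.085,.215],0,8)
for n in ('top','side'):
    c=cam(n,n+'6.png')
    np.savez(n+'6.npz',**c)
"
```

```text
t 10.8 p [ 0.4839 -0.2015  0.2359] yaw 0.5 tz [-0.013 -0.001 -1.   ] q [-0.39  0.3   0.07  1.35 -0.01  1.17] f [ 0.  -0.4  0.5] m [-0.01  0.    0.  ] w 0.0851
[-0.0007, -0.0146, 0.0026] 0.0
[-0.0007, -0.0146, 0.0026] 0.0
[-0.0007, -0.0146, 0.0026] 0.0
[-0.0007, -0.0146, 0.0026] 0.0
[-0.0007, -0.0146, 0.0026] 0.0
[-0.0007, -0.0146, 0.0026] 0.0
[-0.0007, -0.0146, 0.0026] 0.0
[-0.0007, -0.0146, 0.0026] 0.0
```

View pics/side6.png

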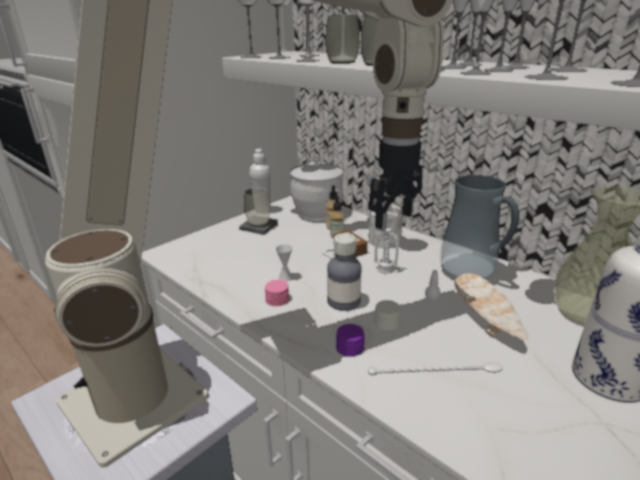

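View pics/top6.png

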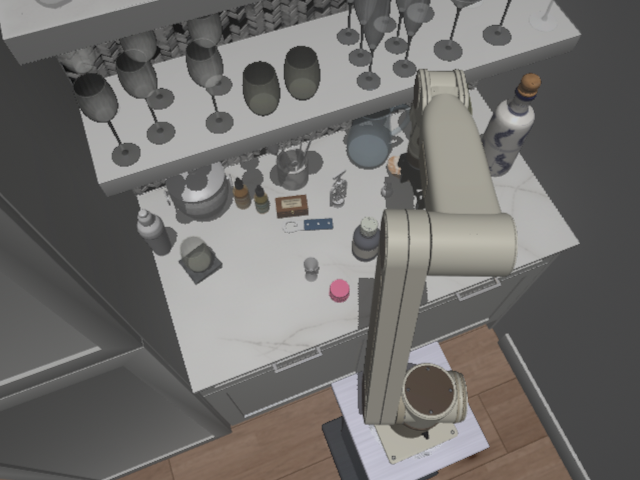

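```bash

python3 - <<'E'
from h import *
R={}
for n,(u0,u1,v0,v1) in dict(top=(350,385,210,240),side=(330,360,230,260)).items():
    c=dict(np.load(n+'6.npz'))
    q=sel(c,u0,u1,v0,v1,.1640,.176);
    print(n,'captop',len(q),q.mean(0).round(4),(q.min(0)/2+q.max(0)/2).round(4),q.min(0).round(3),q.max(0).round(3))
    q=sel(c,u0,u1,v0,v1,.142,.162);print(n,'capside',len(q),circ(q))
    g=c['image'][v0-5:v1+5,u0-5:u1+5];cv2.imwrite(f'pics/z6{n}.png',cv2.resize(g,None,fx=10,fy=10,interpolation=cv2.INTER_CUBIC)[:,:,::-1])
c=dict(np.load('top6.npz'));q=sel(c,345,395,225,270,.02,.09);print('bot top',len(q),circ(q))
c=dict(np.load('side6.npz'));q=sel(c,325,365,260,310,.03,.09);print('bot side',len(q),circ(q))
q=sel(c,373,401,300,335,.003,.034);print('cup side',len(q),circ(q))
q=sel(c,373,401,300,335,.036,.05);print('cup top',len(q),q.mean(0),q.max(0))
E
```

```text
top captop 184 [ 0.4732 -0.0827  0.168 ] [ 0.472  -0.0826  0.1693] [ 0.449 -0.106  0.164] [ 0.495 -0.059  0.175]
top capside 67 (array([ 0.4725, -0.0823]), np.float64(0.0215))
side captop 188 [ 0.4746 -0.0882  0.1677] [ 0.4752 -0.0873  0.167 ] [ 0.452 -0.11   0.164] [ 0.498 -0.065  0.17 ]
side capside 180 (array([ 0.4778, -0.0857]), np.float64(0.0233))
bot top 237 (array([ 0.4736, -0.083 ]), np.float64(0.0383))
bot side 704 (array([ 0.478 , -0.0856]), np.float64(0.0388))
cup side 316 (array([ 0.4843, -0.2048]), np.float64(0.0274))
cup top 325 [ 0.48255093 -0.20611107  0.0391848 ] [ 0.51130628 -0.17808574  0.04224266]
```

View pics/z6top.png

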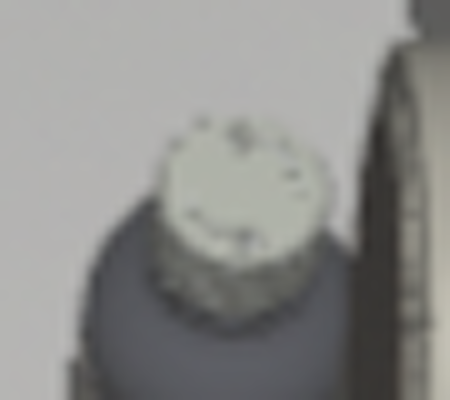

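View pics/z6side.png

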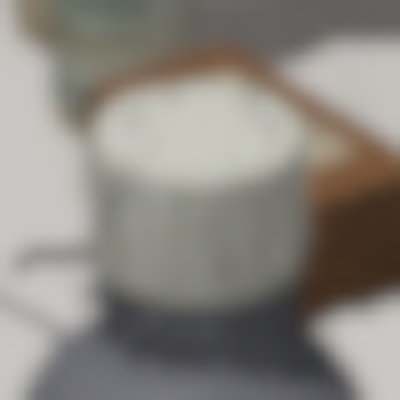

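Emit:
send_rows --increments '[[[-0.001,-0.01,0,0],[-0.001,-0.018,0.002,0],[-0.001,-0.018,0.004,0],[-0.001,-0.018,0.006,0],[-0.001,-0.018,0.006,0],[-0.001,-0.016,0.005,0],[0,-0.008,0.003,0],[0,-0.002,0,0]]]'

```text
clock: 11.7
eef_pos: [0.4656, -0.0839, 0.1923]
tool_rot: [1.0, 0.004, -0.021, -0.004]
ft_force: [-0.6, -0.9, -0.5]
grip_width: 0.0854
```

```bash
python3 -c "
from h import *
plan([.4775,-.0855,.15],0,8)
"
```

```text
t 11.7 p [ 0.4656 -0.0839  0.1923] yaw 0.4 tz [-0.042  0.008 -0.999] q [-0.18  0.25 -0.12  1.25  0.    1.38] f [-0.6 -0.9 -0.5] m [-0.09 -0.09 -0.01] w 0.0854
[0.0017, 0.0003, 0.0052] 0.0
[0.0017, 0.0003, 0.0052] 0.0
[0.0017, 0.0003, 0.0052] 0.0
[0.0017, 0.0003, 0.0052] 0.0
[0.0017, 0.0003, 0.0052] 0.0
[0.0017, 0.0003, 0.0052] 0.0
[0.0017, 0.0003, 0.0052] 0.0
[0.0017, 0.0003, 0.0052] 0.0
```

Emit:
send_rows --increments '[[[0.005,0,0,0],[0.005,0,0,0],[0,0,0,0],[0,0,0,0],[0,0,0,0],[0,0,0,0],[0,0,0,0],[0,0,0,0]]]'

```text
clock: 12.5
eef_pos: [0.4769, -0.0859, 0.1914]
tool_rot: [1.0, 0.002, -0.021, -0.004]
ft_force: [0.3, 0.0, -0.2]
grip_width: 0.0857
```

```bash
python3 -c "
from h import *
st()
"
```

```text
t 12.5 p [ 0.4769 -0.0859  0.1914] yaw 0.3 tz [-0.043  0.008 -0.999] q [-0.18  0.27 -0.09  1.25 -0.    1.39] f [ 0.3  0.  -0.2] m [-0.04 -0.11 -0.02] w 0.0857
```

Emit:
send_rows --increments '[[[0.01,0,-0.02,0],[0.01,0,-0.02,0],[0.01,0,-0.02,0],[0,0,0,0],[0,0,0,0],[0,0,0,0],[0,0,0,0],[0,0,0,0]]]'

```text
clock: 13.3
eef_pos: [0.5062, -0.0859, 0.2483]
tool_rot: [1.0, 0.002, -0.025, -0.004]
ft_force: [0.4, -0.2, 0.1]
grip_width: 0.085
```

```bash
python3 -c "
from h import *
st()
"
```

```text
t 13.3 p [ 0.5062 -0.0859  0.2483] yaw 0.2 tz [-0.051  0.009 -0.999] q [-0.17  0.31  0.11  1.42  0.    1.4 ] f [ 0.4 -0.2  0.1] m [-0.04 -0.04 -0.03] w 0.085
```

Emit:
send_rows --increments '[[[-0.01,0,0,0],[-0.01,0,0,0],[-0.01,0,0,0],[0,0,0,0],[0,0,0,0],[0,0,0,0],[0,0,0,0],[0,0,0,0]]]'

```text
clock: 14.1
eef_pos: [0.472, -0.086, 0.2494]
tool_rot: [1.0, 0.002, -0.026, -0.005]
ft_force: [-0.8, 0.4, 0.0]
grip_width: 0.0858
```

```bash
python3 -c "
from h import *
st()
"
```

```text
t 14.1 p [ 0.472  -0.086   0.2494] yaw 0.2 tz [-0.052  0.009 -0.999] q [-0.18  0.24  0.02  1.4  -0.    1.39] f [-0.8  0.4  0. ] m [-0.01 -0.04 -0.01] w 0.0858
```

Emit:
send_rows --increments '[[[0,0.018,0,0],[0,0.018,0,0],[0,0.018,0,0],[0,0,0,0],[0,0,0,0],[0,0,0,0],[0,0,0,0],[0,0,0,0]]]'

```text
clock: 14.9
eef_pos: [0.4737, -0.1394, 0.2482]
tool_rot: [1.0, 0.004, -0.026, -0.005]
ft_force: [-0.1, -0.0, -0.1]
grip_width: 0.0858
```

```bash
python3 -c "
from h import *
st()
"
```

```text
t 14.9 p [ 0.4737 -0.1394  0.2482] yaw 0.4 tz [-0.052  0.01  -0.999] q [-0.28  0.27  0.05  1.41 -0.    1.28] f [-0.1 -0.  -0.1] m [-0.06 -0.08 -0.01] w 0.0858
```

Emit:
send_rows --increments '[[[0,-0.01,0.02,0],[0,-0.018,0.02,0],[0,-0.018,0.01,0],[0,-0.004,0,0],[0,0,0,0],[0,0,0,0],[0,0,0,0],[0,0,0,0]]]'

```text
clock: 15.7
eef_pos: [0.4729, -0.0876, 0.2004]
tool_rot: [1.0, 0.004, -0.023, -0.004]
ft_force: [0.2, -0.7, -0.3]
grip_width: 0.0855
```

```bash
python3 -c "
from h import *
st()
"
```

```text
t 15.7 p [ 0.4729 -0.0876  0.2004] yaw 0.5 tz [-0.046  0.008 -0.999] q [-0.18  0.26 -0.08  1.28 -0.    1.38] f [ 0.2 -0.7 -0.3] m [-0.02 -0.05  0.05] w 0.0855
```

Emit:
send_rows --increments '[[[0,0,-0.006,0],[0,0,-0.012,0],[0,0,-0.015,0],[0,0,-0.018,0],[0,0,-0.018,0],[0,0,-0.012,0],[0,0,-0.007,0],[0,0,-0.003,0]]]'

```text
clock: 16.5
eef_pos: [0.4777, -0.0914, 0.2987]
tool_rot: [1.0, 0.002, -0.021, -0.003]
ft_force: [0.2, 0.1, -0.6]
grip_width: 0.0857
```

```bash
python3 -c "
from h import *
st()
"
```

```text
t 16.5 p [ 0.4777 -0.0914  0.2987] yaw 0.2 tz [-0.042  0.006 -0.999] q [-0.19  0.23  0.14  1.52 -0.    1.38] f [ 0.2  0.1 -0.6] m [ 0.05 -0.04 -0.03] w 0.0857
```

Emit:
send_rows --increments '[[[0,0,0.045,0],[0,0,0.04,0],[0,0,0,0],[0,0,0,0],[0,0,0,0],[0,0,0,0],[0,0,0,0],[0,0,0,0]]]'

```text
clock: 17.3
eef_pos: [0.4787, -0.0924, 0.2195]
tool_rot: [1.0, 0.001, -0.014, -0.002]
ft_force: [0.5, 0.1, -0.2]
grip_width: 0.0854
```

```bash
python3 -c "
from h import *
st()
"
```

```text
t 17.3 p [ 0.4787 -0.0924  0.2195] yaw 0.2 tz [-0.029  0.004 -1.   ] q [-0.19  0.25 -0.04  1.31 -0.    1.38] f [ 0.5  0.1 -0.2] m [ 0.02 -0.05  0.02] w 0.0854
```

Emit:
send_rows --increments '[[[0,-0.001,-0.006,0],[0,-0.001,-0.012,0],[0,-0.001,-0.015,0],[0,-0.001,-0.018,0],[0,-0.001,-0.018,0],[0,-0.001,-0.012,0],[0,0,-0.007,0],[0,0,-0.003,0]]]'

```text
clock: 18.1
eef_pos: [0.482, -0.0861, 0.319]
tool_rot: [1.0, 0.002, -0.012, -0.002]
ft_force: [0.2, 0.1, -0.1]
grip_width: 0.0852
```

Emit:
send_rows --increments '[[[0,0,0.048,0],[0,0,0.046,0],[0,0,0,0],[0,0,0,0],[0,0,0,0],[0,0,0,0],[0,0,0,0],[0,0,0,0]]]'

```text
clock: 18.9
eef_pos: [0.4851, -0.0869, 0.232]
tool_rot: [1.0, 0.001, -0.004, -0.0]
ft_force: [0.2, 0.3, -0.4]
grip_width: 0.0855
```

```bash
python3 -c "
from h import *
plan([.4778,-.0857,.15],0,8)
"
```

```text
t 18.9 p [ 0.4851 -0.0869  0.232 ] yaw 0.2 tz [-0.008  0.    -1.   ] q [-0.18  0.24 -0.03  1.32 -0.    1.39] f [ 0.2  0.3 -0.4] m [-0.04 -0.01 -0.01] w 0.0855
[-0.0008, -0.0001, 0.0103] 0.0
[-0.0008, -0.0001, 0.0103] 0.0
[-0.0008, -0.0001, 0.0103] 0.0
[-0.0008, -0.0001, 0.0103] 0.0
[-0.0008, -0.0001, 0.0103] 0.0
[-0.0008, -0.0001, 0.0103] 0.0
[-0.0008, -0.0001, 0.0103] 0.0
[-0.0008, -0.0001, 0.0103] 0.0
```

Level again (0.5°). Now align and descend towards the cap.

Emit:
send_rows --increments '[[[-0.002,0,0.003,0],[-0.002,0,0.008,0],[-0.002,0,0.01,0],[-0.001,0,0.012,0],[0,0,0.01,0],[0,0,0.006,0],[0,0,0.003,0],[0,0,0,0]]]'

```text
clock: 19.7
eef_pos: [0.4763, -0.0868, 0.1758]
tool_rot: [1.0, 0.001, -0.004, -0.0]
ft_force: [-0.7, -0.2, -0.2]
grip_width: 0.0854
```

```bash
python3 -c "
from h import *
plan([.4778,-.0857,.149],0,5)
"
```

```text
t 19.7 p [ 0.4763 -0.0868  0.1758] yaw 0.2 tz [-0.009  0.    -1.   ] q [-0.18  0.26 -0.15  1.17 -0.    1.39] f [-0.7 -0.2 -0.2] m [ 0.03  0.01 -0.06] w 0.0854
[0.0003, -0.0002, 0.0054] 0.0
[0.0003, -0.0002, 0.0054] 0.0
[0.0003, -0.0002, 0.0054] 0.0
[0.0003, -0.0002, 0.0054] 0.0
[0.0003, -0.0002, 0.0054] 0.0
```

Emit:
send_rows --increments '[[[0.0005,0,0.004,0],[0.0005,0,0.006,0],[0.0005,-0.0005,0.007,0],[0,-0.0005,0.005,0],[0,0,0.003,0],[0,0,0.001,0],[0,0,0,0],[0,0,0,0]]]'

```text
clock: 20.5
eef_pos: [0.4787, -0.0858, 0.1482]
tool_rot: [1.0, 0.002, -0.003, -0.0]
ft_force: [0.4, 1.4, -0.4]
grip_width: 0.0855
```

```bash
python3 -c "
from h import *
plan([.4778,-.0857,.149],0,5)
c=cam('side','side7.png')
im=cv2.resize(c['image'][150:330,250:430],None,fx=3,fy=3,interpolation=cv2.INTER_CUBIC);cv2.imwrite('pics/side7z.png',im[:,:,::-1])
"
```

```text
t 20.5 p [ 0.4787 -0.0858  0.1482] yaw 0.2 tz [-0.007  0.    -1.   ] q [-0.18  0.28 -0.19  1.1  -0.    1.39] f [ 0.4  1.4 -0.4] m [ 0.01 -0.02  0.06] w 0.0855
[-0.0002, -0.0, -0.0002] 0.0
[-0.0002, -0.0, -0.0002] 0.0
[-0.0002, -0.0, -0.0002] 0.0
[-0.0002, -0.0, -0.0002] 0.0
[-0.0002, -0.0, -0.0002] 0.0
```

View pics/side7z.png

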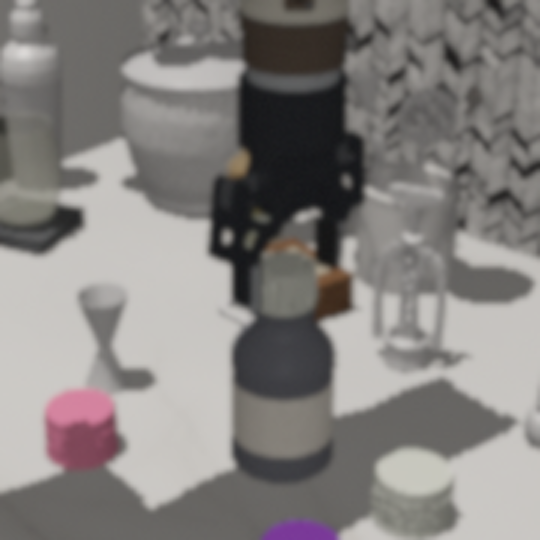

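Emit:
send_rows --increments '[[[-0.001,0,0,0],[0,0,0,0],[0,0,0,0],[0,0,0,0],[0,0,0,0],[0,0,0,0],[0,0,0,0],[0,0,0,0]]]' --hand 1

```text
clock: 21.35
eef_pos: [0.4779, -0.0859, 0.1492]
tool_rot: [1.0, 0.001, -0.003, 0.0]
ft_force: [-0.4, 0.2, 1.1]
grip_width: 0.0463
```

```bash
python3 -c "
from h import *
st()
"
```

```text
t 21.35 p [ 0.4779 -0.0859  0.1492] yaw 0.2 tz [-0.005 -0.    -1.   ] q [-0.18  0.28 -0.2   1.1  -0.    1.39] f [-0.4  0.2  1.1] m [0.01 0.07 0.06] w 0.0463
```

Emit:
send_rows --increments '[[[0,0,0.002,0],[0,0,0.002,0],[0,0,0.002,0],[0,0,0.002,0],[0,0,0.002,0],[0,0,0.002,0],[0,0,0.002,0],[0,0,0.002,0]]]'

```text
clock: 22.15
eef_pos: [0.478, -0.086, 0.1433]
tool_rot: [1.0, 0.002, 0.001, 0.001]
ft_force: [-5.2, 1.2, 15.3]
grip_width: 0.0463
```

```bash
python3 -c "
from h import *
st()
"
```

```text
t 22.15 p [ 0.478  -0.086   0.1433] yaw 0.2 tz [ 0.002 -0.002 -1.   ] q [-0.18  0.28 -0.21  1.08 -0.    1.39] f [-5.2  1.2 15.3] m [0.26 1.45 0.06] w 0.0463
```

Emit:
send_rows --increments '[[[0,0,0.002,-3],[0,0,0.002,-5],[0,0,0.002,-6],[0,0,0.002,-6],[0,0,0.002,-6],[0,0,0.002,-6],[0,0,0.002,-6],[0,0,0.002,-6]]]'

```text
clock: 22.95
eef_pos: [0.48, -0.0845, 0.1436]
tool_rot: [0.921, 0.39, 0.008, 0.004]
ft_force: [-4.9, 1.2, 14.2]
grip_width: 0.0465
```

```bash
python3 -c "
from h import *
st()
"
```

```text
t 22.95 p [ 0.48   -0.0845  0.1436] yaw 45.9 tz [ 0.018  0.    -1.   ] q [-0.18  0.27 -0.22  1.06  0.    0.59] f [-4.9  1.2 14.2] m [ 0.32  1.3  -0.1 ] w 0.0465
```

Emit:
send_rows --increments '[[[0,-0.0003,0.0015,-4],[0,-0.0003,0.001,-4],[0,-0.0003,0.001,-4],[0,-0.0003,0.001,-4],[0,-0.0003,0.001,-4],[0,-0.0003,0.001,-4],[0,0,0.001,-4],[0,0,0.001,-4]]]'

```text
clock: 23.75
eef_pos: [0.4807, -0.0828, 0.1439]
tool_rot: [0.77, 0.638, 0.011, 0.009]
ft_force: [-3.5, 1.7, 9.4]
grip_width: 0.0462
```

```bash
python3 -c "
from h import *
st()
c=cam('side','side8.png')
im=cv2.resize(c['image'][150:330,250:430],None,fx=3,fy=3,interpolation=cv2.INTER_CUBIC);cv2.imwrite('pics/side8z.png',im[:,:,::-1])
q=sel(c,325,365,260,310,.03,.09);print('bot side',len(q),circ(q))
"
```

```text
t 23.75 p [ 0.4807 -0.0828  0.1439] yaw 79.3 tz [ 0.029  0.    -1.   ] q [-0.17  0.26 -0.23  1.05  0.01  0.01] f [-3.5  1.7  9.4] m [ 0.27  0.8  -0.04] w 0.0462
bot side 662 (array([ 0.4779, -0.086 ]), np.float64(0.0386))
```

View pics/side8z.png

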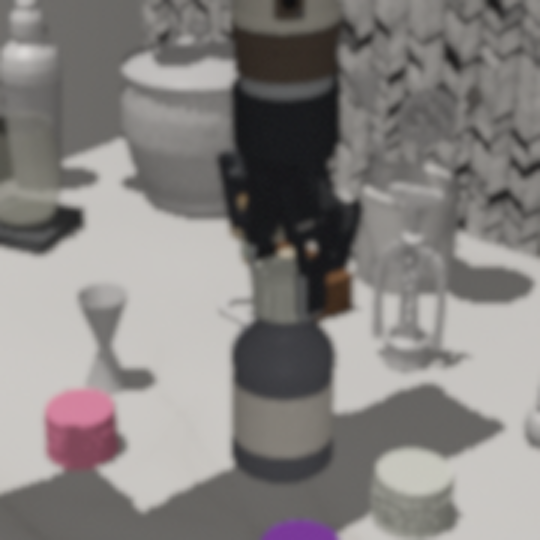

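```bash
python3 -c "
from h import *
o,R=st()
print(R.T@[-.003,-.003,.03], R.T@[0,0,.03])
"
```

```text
t 23.8 p [ 0.4807 -0.0828  0.1439] yaw 79.4 tz [ 0.029  0.    -1.   ] q [-0.17  0.26 -0.23  1.05  0.01  0.01] f [-3.7  2.2  9.3] m [0.07 0.72 0.01] w 0.046
[-0.00333491 -0.001527   -0.03007568] [ 0.00016652  0.0008672  -0.029987  ]
```

Emit:
send_rows --increments '[[[0,0,-0.002,0],[0,0,-0.003,0],[0,0,-0.004,0],[0,0,-0.004,0],[0,0,-0.004,0],[0,0,-0.004,0],[0,0,-0.002,0],[0,0,0,0]]]'

```text
clock: 24.6
eef_pos: [0.4801, -0.0828, 0.168]
tool_rot: [0.769, 0.639, 0.011, 0.009]
ft_force: [-0.1, -0.0, -0.3]
grip_width: 0.046
```

```bash
python3 -c "
from h import *
st()
c=cam('side','side9.png')
im=cv2.resize(c['image'][150:330,250:430],None,fx=3,fy=3,interpolation=cv2.INTER_CUBIC);cv2.imwrite('pics/side9z.png',im[:,:,::-1])
q=sel(c,325,365,260,310,.03,.09);print('bot side',len(q),circ(q),q.max(0))
"
```

```text
t 24.6 p [ 0.4801 -0.0828  0.168 ] yaw 79.4 tz [ 0.029  0.    -1.   ] q [-0.17  0.24 -0.2   1.11  0.01  0.01] f [-0.1 -0.  -0.3] m [ 0.01  0.05 -0.03] w 0.046
bot side 665 (array([ 0.4779, -0.0859]), np.float64(0.0388)) [ 0.50371364 -0.05918221  0.0894999 ]
```

View pics/side9z.png

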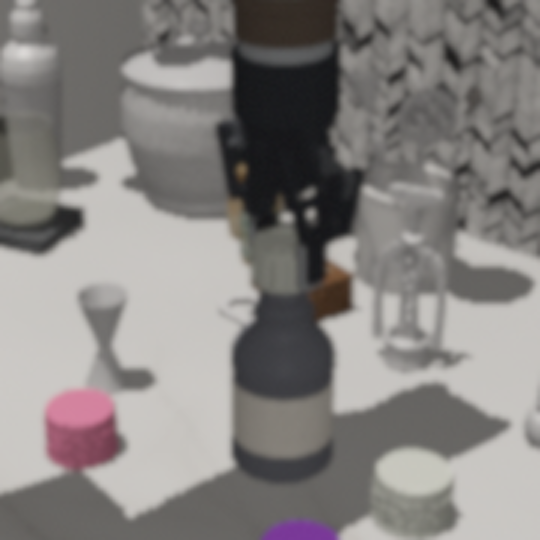

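Emit:
send_rows --increments '[[[0,0,-0.003,0],[0,0,-0.004,0],[0,0,-0.004,0],[0,0,-0.003,0],[0,0,0,0],[0,0,-0.045,0],[0,0,-0.045,0],[0,0,0,0]]]'

```text
clock: 25.45
eef_pos: [0.4747, -0.0825, 0.2735]
tool_rot: [0.769, 0.639, 0.009, 0.007]
ft_force: [0.8, 0.8, -0.5]
grip_width: 0.0465
```

```bash
python3 -c "
from h import *
plan([.4779,-.0859,.2],0,8)
"
```

```text
t 25.45 p [ 0.4747 -0.0825  0.2735] yaw 79.4 tz [ 0.022  0.001 -1.   ] q [-0.18  0.18  0.    1.38  0.01  0.01] f [ 0.8  0.8 -0.5] m [ 0.01 -0.05  0.02] w 0.0465
[-0.0004, 0.0003, 0.0092] 0.0
[-0.0004, 0.0003, 0.0092] 0.0
[-0.0004, 0.0003, 0.0092] 0.0
[-0.0004, 0.0003, 0.0092] 0.0
[-0.0004, 0.0003, 0.0092] 0.0
[-0.0004, 0.0003, 0.0092] 0.0
[-0.0004, 0.0003, 0.0092] 0.0
[-0.0004, 0.0003, 0.0092] 0.0
```

Emit:
send_rows --increments '[[[-0.0004,0.0003,0.005,0],[-0.0004,0.0003,0.01,0],[-0.0004,0.0003,0.012,0],[-0.0004,0.0003,0.014,0],[-0.0004,0.0003,0.012,0],[-0.0004,0.0003,0.008,0],[-0.0004,0.0003,0.004,0],[0,0,0.001,0]]]'

```text
clock: 26.25
eef_pos: [0.4726, -0.0848, 0.1941]
tool_rot: [0.77, 0.639, 0.004, 0.001]
ft_force: [0.1, 0.3, -0.7]
grip_width: 0.0461
```

```bash
python3 -c "
from h import *
plan([.4779,-.0859,.2],0,8)
for n in ('top','side'):
    c=cam(n,n+'10.png');np.savez(n+'10.npz',**c)
im=cv2.resize(c['image'][150:330,250:430],None,fx=3,fy=3,interpolation=cv2.INTER_CUBIC);cv2.imwrite('pics/side10z.png',im[:,:,::-1])
q=sel(c,325,365,260,310,.03,.09);print('bot side',len(q),circ(q),q.max(0))
"
```

```text
t 26.25 p [ 0.4726 -0.0848  0.1941] yaw 79.4 tz [ 0.008  0.004 -1.   ] q [-0.18  0.22 -0.15  1.19  0.01  0.  ] f [ 0.1  0.3 -0.7] m [-0.03  0.01 -0.01] w 0.0461
[-0.0, 0.0007, -0.0007] 0.0
[-0.0, 0.0007, -0.0007] 0.0
[-0.0, 0.0007, -0.0007] 0.0
[-0.0, 0.0007, -0.0007] 0.0
[-0.0, 0.0007, -0.0007] 0.0
[-0.0, 0.0007, -0.0007] 0.0
[-0.0, 0.0007, -0.0007] 0.0
[-0.0, 0.0007, -0.0007] 0.0
bot side 667 (array([ 0.4779, -0.0858]), np.float64(0.0387)) [ 0.50350417 -0.05902857  0.08944705]
```

View pics/side10z.png

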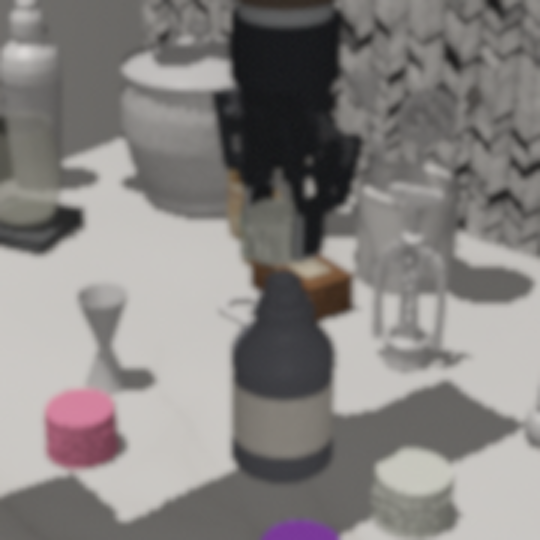

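View pics/top10.png

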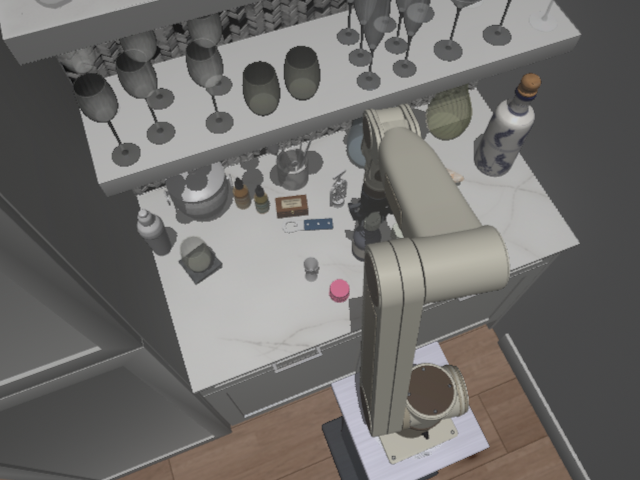

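```bash
python3 -c "
from h import *
c=dict(np.load('side10.npz'))
for z0,z1 in((.184,.2),(.2,.212)):
    q=sel(c,331,352,205,240,z0,z1);q=q[q[:,0]<.49];print(len(q),circ(q),q.mean(0))
im=c['image'][205:242,326:360];cv2.imwrite('pics/cap10.png',cv2.resize(im,None,fx=14,fy=14,interpolation=cv2.INTER_CUBIC)[:,:,::-1])
P=pts(c)
for v in range(206,240,3): print(v,[tuple((P[v,u]*1000).round().astype(int)) for u in range(330,354,5)])
"
```

```text
129 (array([ 0.4733, -0.0892]), np.float64(0.0256)) [ 0.45254532 -0.09653169  0.19215002]
116 (array([ 0.4737, -0.0881]), np.float64(0.0263)) [ 0.45452333 -0.09479588  0.20664228]
206 [(np.int64(468), np.int64(-52), np.int64(237)), (np.int64(470), np.int64(-64), np.int64(240)), (np.int64(485), np.int64(-65), np.int64(236)), (np.int64(453), np.int64(-106), np.int64(257)), (np.int64(465), np.int64(-109), np.int64(254))]
209 [(np.int64(467), np.int64(-53), np.int64(231)), (np.int64(472), np.int64(-63), np.int64(232)), (np.int64(488), np.int64(-63), np.int64(227)), (np.int64(453), np.int64(-107), np.int64(251)), (np.int64(459), np.int64(-115), np.int64(251))]
212 [(np.int64(743), np.int64(194), np.int64(64)), (np.int64(473), np.int64(-62), np.int64(225)), (np.int64(486), np.int64(-65), np.int64(221)), (np.int64(889), np.int64(255), np.int64(-1)), (np.int64(455), np.int64(-118), np.int64(247))]
215 [(np.int64(742), np.int64(193), np.int64(54)), (np.int64(469), np.int64(-66), np.int64(220)), (np.int64(486), np.int64(-66), np.int64(215)), (np.int64(867), np.int64(237), np.int64(0)), (np.int
[... 1255 characters left out ...]
t64(710), np.int64(165), np.int64(14)), (np.int64(448), np.int64(-84), np.int64(191)), (np.int64(451), np.int64(-96), np.int64(194)), (np.int64(455), np.int64(-106), np.int64(195)), (np.int64(461), np.int64(-114), np.int64(196))]
236 [(np.int64(711), np.int64(165), np.int64(3)), (np.int64(448), np.int64(-84), np.int64(184)), (np.int64(452), np.int64(-95), np.int64(186)), (np.int64(457), np.int64(-104), np.int64(187)), (np.int64(461), np.int64(-115), np.int64(189))]
239 [(np.int64(698), np.int64(154), np.int64(1)), (np.int64(673), np.int64(112), np.int64(25)), (np.int64(669), np.int64(89), np.int64(34)), (np.int64(671), np.int64(73), np.int64(39)), (np.int64(680), np.int64(62), np.int64(39))]
```

View pics/cap10.png

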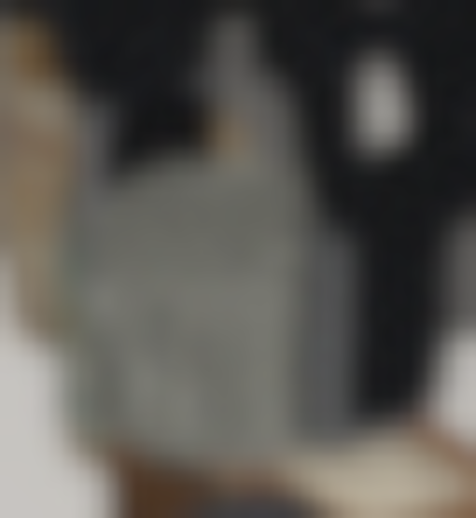

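Emit:
send_rows --increments '[[[0.001,0.001,-0.001,0],[0.001,0.001,-0.0015,0],[0.001,0.001,-0.0015,0],[0.001,0.001,-0.001,0],[0,0.001,-0.001,0],[0,0,0,0],[0,0,0,0],[0,0,0,0]]]'

```text
clock: 27.15
eef_pos: [0.4813, -0.0818, 0.2044]
tool_rot: [0.769, 0.639, 0.007, 0.004]
ft_force: [-0.3, -0.1, -0.7]
grip_width: 0.046
```

```bash
python3 -c "
from h import *
st()
c=cam('side','side11.png');
im=cv2.resize(c['image'][150:350,250:450],None,fx=3,fy=3,interpolation=cv2.INTER_CUBIC);cv2.imwrite('pics/side11z.png',im[:,:,::-1])
q=sel(c,325,365,260,310,.03,.09);print('bot side',len(q),circ(q),q.max(0))
q=sel(c,331,356,200,240,.19,.215);q=q[q[:,0]<.495];print('cap',len(q),circ(q),q.min(0))
q=sel(c,373,401,300,335,.003,.034);print('cup side',len(q),circ(q))
st()
"
```

```text
t 27.15 p [ 0.4813 -0.0818  0.2044] yaw 79.4 tz [ 0.016  0.003 -1.   ] q [-0.17  0.23 -0.11  1.21  0.01  0.01] f [-0.3 -0.1 -0.7] m [-0.01 -0.02 -0.02] w 0.046
bot side 667 (array([ 0.4779, -0.0858]), np.float64(0.0387)) [ 0.50328759 -0.05854967  0.08983156]
cap 187 (array([ 0.4891, -0.0833]), np.float64(0.0326)) [ 0.45355458 -0.11828626  0.19067322]
cup side 320 (array([ 0.4844, -0.2046]), np.float64(0.0275))
t 27.2 p [ 0.4813 -0.0818  0.2044] yaw 79.4 tz [ 0.016  0.003 -1.   ] q [-0.17  0.23 -0.11  1.21  0.01  0.01] f [-0.2 -0.4 -1.4] m [ 0.03  0.05 -0.03] w 0.0465
```

View pics/side11z.png

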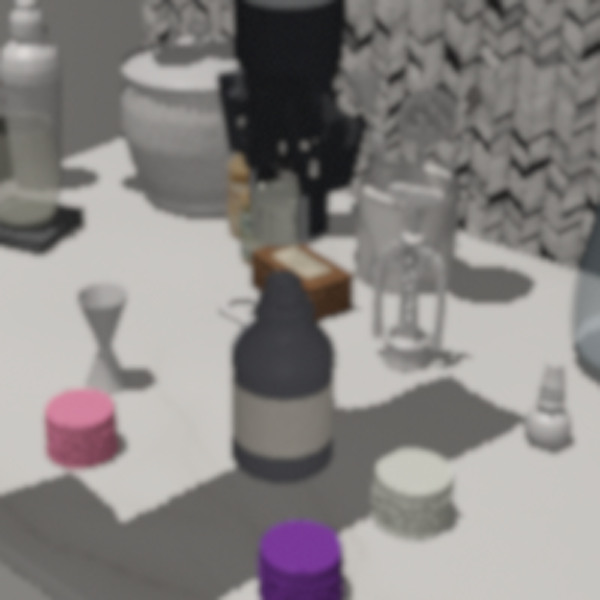

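```bash
python3 - <<'E'
from h import *
from scipy.optimize import least_squares
c=cam('side','side12.png');np.savez('side12.npz',**c)
for f,z0,z1 in(('side10',.186,.21),('side12',.197,.22)):
    c=dict(np.load(f+'.npz'));P=pts(c)[195:245,325:362];g=c['image'][195:245,325:362].astype(int)
    for ymin in(-.105,-.1):
        m=(P[...,2]>z0)&(P[...,2]<z1)&(P[...,0]<.49)&(P[...,1]>ymin)&(P[...,0]>.4)&(P[...,0]+P[...,1]<.395)
        q=P[m];r=least_squares(lambda p:np.hypot(q[:,0]-p[0],q[:,1]-p[1])-.024,[.475,-.087],loss='soft_l1',f_scale=.001)
        print(f,m.sum(),r.x.round(4),np.abs(r.fun).mean().round(4))
    v=int(np.where(m)[0].mean()); print(v+195,[tuple((P[v,u]*1000).round().astype(int).tolist()) for u in range(3,34,2)])
E
```

```text
side10 138 [ 0.4714 -0.0869] 0.001
side10 103 [ 0.4714 -0.0869] 0.0009
229 [(743, 203, 3), (710, 164, 28), (454, -70, 194), (448, -81, 199), (448, -87, 201), (449, -92, 203), (448, -98, 205), (451, -100, 204), (454, -104, 205), (459, -105, 203), (459, -110, 204), (459, -115, 206), (461, -120, 207), (464, -122, 206), (470, -123, 205), (811, 136, 0)]
side12 151 [ 0.4799 -0.0837] 0.001
side12 119 [ 0.48   -0.0835] 0.001
224 [(744, 203, 20), (708, 163, 45), (704, 151, 50), (461, -70, 203), (457, -79, 207), (453, -88, 211), (458, -90, 210), (459, -94, 211), (460, -98, 212), (465, -100, 211), (465, -105, 213), (465, -111, 214), (467, -114, 214), (470, -117, 214), (475, -119, 213), (478, -122, 213)]
```

Emit:
send_rows --increments '[[[-0.001,-0.0005,0.001,0],[-0.0005,-0.0005,0.001,0],[0,0,0.001,0],[0,0,0,0],[0,0,0,0],[0,0,0,0],[0,0,0,0],[0,0,0,0]]]'

```text
clock: 28.05
eef_pos: [0.4795, -0.0833, 0.2007]
tool_rot: [0.77, 0.639, 0.007, 0.004]
ft_force: [0.2, -0.8, -0.5]
grip_width: 0.0462
```

```bash
python3 -c "
from h import *
o,R=st();print(o['joint_vel'].round(4) if hasattr(o['joint_vel'],'round') else o['joint_vel'])
c=cam('side','side13.png');q=sel(c,325,365,260,310,.03,.09);print('bot side',len(q),circ(q))
st()
"
```

```text
t 28.05 p [ 0.4795 -0.0833  0.2007] yaw 79.4 tz [ 0.015  0.003 -1.   ] q [-0.18  0.23 -0.12  1.21  0.01  0.01] f [ 0.2 -0.8 -0.5] m [-0.02  0.   -0.08] w 0.0462
[ 0.0012  0.0002  0.0013 -0.0017  0.0015 -0.0004]
bot side 661 (array([ 0.4777, -0.0859]), np.float64(0.0385))
t 28.1 p [ 0.4796 -0.0832  0.2007] yaw 79.4 tz [ 0.015  0.003 -1.   ] q [-0.18  0.23 -0.12  1.21  0.01  0.01] f [ 0.8 -0.   0.4] m [0.01 0.02 0.01] w 0.0462
```

View pics/side13.png

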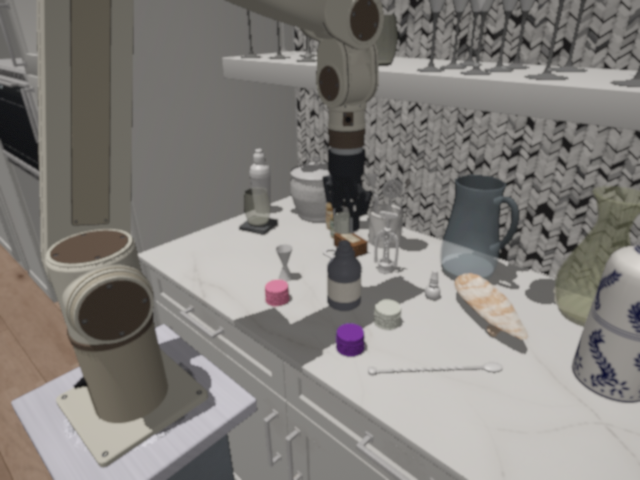

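The side view shows the bottle open and standing at (344, 275). The cap is in the gripper above it at (341, 217), the white cup stands upside down at (387, 314), and the bystanders are untouched.

```bash
python3 -c "
from h import *
print(order.job_done())"
```

```text
the job is handed in; nothing more can be done
None
```

The bottle of glass cleaner is open and I've handed the job in at about 28 s. No verdict came back.

**What I did:** I lifted the measuring cup straight off and stood it, still upside down, on the worktop about 12 cm to the right of the bottle. I then gripped the cap, pressed it down 6 mm, turned it 79° counter-clockwise while pressed, and lifted it off. The wrist force read about 15 N during the press.

**Last checks:**
- **Cap:** it is still in the gripper (46 mm opening) and at rest, tilted about 1°. It sits about 3 cm above the mouth and 1 to 3 mm off its axis.
- **Bottle:** it moved less than 1 mm according to the side camera. I could not check whether it turned, as the lugs were never visible.
- **Cup:** it stands at (0.484, -0.205), upside down.
- **Bystanders:** the jigger, wine stopper, bar spoon and coloured look-alikes show no change in the side view.

**What disagreed or went wrong:**
- The top camera placed the bottle 4 to 5 mm from where the side camera did. I used the side camera because its position for the cup matched the gripper's.
- The tool drifted to as much as 3° of tilt during the moves. I brought it back to under 1° before gripping the cap, but it leaned about 1.7° during the twist and shifted 3 to 4 mm sideways. The bottle did not move with it.

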